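Draw a batch of fixing dowels from the hopper

TASK

Slide the grey catch tray by its black handle fully home under the green hopper, up to the back stop. Then pull the hopper's slide gate out by its red handle until all five dowels have dropped into the tray, and push the gate fully shut again. Leave the filled tray in place under the hopper, and don't disturb the tape measure, masking tape or rubbing stone.

Things in the scene. Friction and masses are not known exactly. Their poses are not given: they have to be found in the camera images.
- hopper: Green open-topped hopper on four dark legs, fixed to the desk. Origin on the desk under its centre, z up. The tray goes in along its +y from its -y side (the right, seen from the robot); the gate pulls out along +y at the other side. The rim is 195 mm high and reaches 87 mm from the centre in x, 58 mm in y.
- outlet (a point): Centre of the hopper's outlet, 80 mm above the desk at the gate's underside; the opening is 112 mm (hopper's x) by 100 mm (y).
- back_stop (a point): Middle of the face of the dark stop bar that the tray comes up against: 63.5 mm from the hopper's origin along +y, bar 20 mm high. Two guide rails 16 mm high run from it along y, inner faces at x = +-73 mm as far as y = -65 mm, with a flared mouth out to y = -87 mm.
- gate (a joint): Slide of the steel plate that closes the outlet: 0 shut (end stop), 0.112 m fully out (end stop); grows as it is pulled along the hopper's +y. May start up to 7 mm open. Stays where it is left; moves at about 3 N, up to 10 N with the dowels on it. From 0.105 the outlet is entirely clear.
- gate_handle (a point): Centre of the grip of the gate's upright red handle block, 20 mm thick along the hopper's x, 36 mm along y, top 137 mm above the desk; this point is 115 mm above the desk and, when shut, 138 mm from the hopper's origin along +y. The gate plate's top is at 85 mm.
- tray: Grey open tray, loose on the desk, 134 (x) by 124 (y) by 48 mm high, walls and floor 4 mm, 0.4 to 0.8 kg, slides on the desk. Origin under the centre of the box, z up. Its handle points along its own -y. Fully home it lies with its axes along the hopper's and its origin 1.5 mm beyond the hopper's along y (with 6 mm play to each rail).
- tray_handle (a point): Centre of the grip of the tray's upright black handle block: 20 mm thick along the tray's x, 36 mm along y, its top 96 mm above the desk; this point is 75 mm above the desk and 145 mm from the tray's origin along its -y. A flat bar at 30 mm height joins it to the tray.
- dowel_1: Plain aluminium fixing dowel, 24 mm diameter, 100 mm long, lying in the hopper; origin at its middle, its own x along its length.
- dowel_2: Plain aluminium fixing dowel, 24 mm diameter, 100 mm long, lying in the hopper; origin at its middle, its own x along its length.
- dowel_3: Plain aluminium fixing dowel, 24 mm diameter, 100 mm long, lying in the hopper; origin at its middle, its own x along its length.
- dowel_4: Plain aluminium fixing dowel, 24 mm diameter, 100 mm long, lying in the hopper; origin at its middle, its own x along its length.
- dowel_5: Plain aluminium fixing dowel, 24 mm diameter, 100 mm long, lying in the hopper; origin at its middle, its own x along its length.
- tape_measure: yellow tape measure, 35 x 72 x 62 mm; origin under its centre. Bystander.
- masking_tape: roll of cream masking tape, 101 mm across, 24 mm high; origin under its centre. Bystander.
- rubbing_stone: grey-green rubbing stone, 41 x 101 x 25 mm; origin under its centre. Bystander.
Not all that is in view belongs to the job. What is shaped like the dowel_5 but orange is not meant. Leave any purple look-alike of the dowel_1 alone.

How it is judged:
On the way, in this order (a step that is already met when the one before it is completed fails the run):
1. the tray is home under the hopper while the gate is still shut (x of tray in the frame of hopper between -0.012 and 0.012 m and y of tray in the frame of hopper above -0.01 m and angle between the y axis of tray and the y axis of hopper, either way round below 0.12 rad and value of joint gate below 0.02 m), for 0.2 s.
2. the gate has been pulled and all five dowels are in the tray (x of dowel_1 in the frame of tray between -0.066 and 0.066 m and y of dowel_1 in the frame of tray between -0.062 and 0.062 m and z of dowel_1 in the frame of tray between 0 and 0.06 m and x of dowel_2 in the frame of tray between -0.066 and 0.066 m and y of dowel_2 in the frame of tray between -0.062 and 0.062 m and z of dowel_2 in the frame of tray between 0 and 0.06 m and x of dowel_3 in the frame of tray between -0.066 and 0.066 m and y of dowel_3 in the frame of tray between -0.062 and 0.062 m and z of dowel_3 in the frame of tray between 0 and 0.06 m and x of dowel_4 in the frame of tray between -0.066 and 0.066 m and y of dowel_4 in the frame of tray between -0.062 and 0.062 m and z of dowel_4 in the frame of tray between 0 and 0.06 m and x of dowel_5 in the frame of tray between -0.066 and 0.066 m and y of dowel_5 in the frame of tray between -0.062 and 0.062 m and z of dowel_5 in the frame of tray between 0 and 0.06 m and value of joint gate above 0.04 m), for 0.2 s.
3. the gate is shut (value of joint gate below 0.004 m), for 0.2 s.
At the end, for the whole second after the job is handed in: The gate is shut (within 4 mm); all five dowels lie at rest inside the tray; the tray stands at rest home under the hopper (within 10 mm short of the hopper's centre along y, 12 mm sideways, 0.12 rad) (x of dowel_1 in the frame of tray between -0.066 and 0.066 m and y of dowel_1 in the frame of tray between -0.062 and 0.062 m and z of dowel_1 in the frame of tray between 0 and 0.06 m and x of dowel_2 in the frame of tray between -0.066 and 0.066 m and y of dowel_2 in the frame of tray between -0.062 and 0.062 m and z of dowel_2 in the frame of tray between 0 and 0.06 m and x of dowel_3 in the frame of tray between -0.066 and 0.066 m and y of dowel_3 in the frame of tray between -0.062 and 0.062 m and z of dowel_3 in the frame of tray between 0 and 0.06 m and x of dowel_4 in the frame of tray between -0.066 and 0.066 m and y of dowel_4 in the frame of tray between -0.062 and 0.062 m and z of dowel_4 in the frame of tray between 0 and 0.06 m and x of dowel_5 in the frame of tray between -0.066 and 0.066 m and y of dowel_5 in the frame of tray between -0.062 and 0.062 m and z of dowel_5 in the frame of tray between 0 and 0.06 m and x of tray in the frame of hopper between -0.012 and 0.012 m and y of tray in the frame of hopper above -0.01 m and angle between the y axis of tray and the y axis of hopper, either way round below 0.12 rad and value of joint gate below 0.004 m and linear speed of tray below 0.01 m/s and linear speed of each of dowel_1, dowel_2, dowel_3, dowel_4, dowel_5 below 0.02 m/s); the robot touches nothing.
It fails at once if the tape measure was shifted more than 20 mm (distance of tape_measure from where it was at the start of the episode above 0.02 m).
It fails at once if the masking tape was shifted more than 20 mm (distance of masking_tape from where it was at the start of the episode above 0.02 m).
It fails at once if the rubbing stone was shifted more than 20 mm (distance of rubbing_stone from where it was at the start of the episode above 0.02 m).
It fails at once if a dowel fell onto the desk ((height (world z) of dowel_1 below 0.05 m and not (x of dowel_1 in the frame of tray between -0.066 and 0.066 m and y of dowel_1 in the frame of tray between -0.062 and 0.062 m and z of dowel_1 in the frame of tray between 0 and 0.06 m)) or (height (world z) of dowel_2 below 0.05 m and not (x of dowel_2 in the frame of tray between -0.066 and 0.066 m and y of dowel_2 in the frame of tray between -0.062 and 0.062 m and z of dowel_2 in the frame of tray between 0 and 0.06 m)) or (height (world z) of dowel_3 below 0.05 m and not (x of dowel_3 in the frame of tray between -0.066 and 0.066 m and y of dowel_3 in the frame of tray between -0.062 and 0.062 m and z of dowel_3 in the frame of tray between 0 and 0.06 m)) or (height (world z) of dowel_4 below 0.05 m and not (x of dowel_4 in the frame of tray between -0.066 and 0.066 m and y of dowel_4 in the frame of tray between -0.062 and 0.062 m and z of dowel_4 in the frame of tray between 0 and 0.06 m)) or (height (world z) of dowel_5 below 0.05 m and not (x of dowel_5 in the frame of tray between -0.066 and 0.066 m and y of dowel_5 in the frame of tray between -0.062 and 0.062 m and z of dowel_5 in the frame of tray between 0 and 0.06 m))).
It also fails if it takes over 64 s, if anything falls off the work surface, if the arm or the gripper's body presses on something with over 40 N, if the wrist force passes 120 N, or if a joint passes its speed limit or range.

ROBOT

A 6-joint arm with a two-finger parallel gripper is mounted at the origin on a cart in front of the work surface, level with it; the furniture and walls round the work are solid. World frame = base frame: x ahead of the robot, y to its left, z up, the work surface at z = 0. Lengths are in m, angles in rad, forces in N, time in s.
With the tool pointing down it reaches from about 0.35 to 0.85 m from the base axis. Payload 8.1 kg.
Tool frame: the origin (TCP) lies between the finger pads; the fingertips stand 11 mm ahead of it and the grasp point (between the pads) lies 8 mm behind it (robot.tips_ahead is the distance from the TCP to the fingertips, in m); z points along the fingers, y is the line along which they close (so a half turn about z gives the same grasp; the last joint's range is limited). The gripper opens to 93 mm and grips with 3 to 60 N. Pads are 15 mm wide; open, the fingers measure 128 mm over their backs; the gripper's body (75 mm by 188 mm) begins 65 mm behind the grasp point.
Start: joints at [1.041, 0.13, 1.488, -0, 1.523, -0.085], TCP at [0.258, 0.542, 0.23] pointing down, gripper open.
Joint ranges: [-2.96, 2.96], [-0.89, 2.26], [0.02, 2.5], [-1.34, 4.48], [0, 2.73], [-2.66, 2.66]. Speed limits (rad/s): [2.39, 2.39, 2.79, 3.14, 3.14, 3.14].

INTERFACE

Orientations are given as a rotation vector (axis times angle).
In Python, from plant import robot gives the robot as it stands. The module is installed in compiled form; this text tells all that it offers.
- The arm moves only by the tool move_arm, never from a script. Its argument "deltas" is one flat list of numbers, 7 for each row, row after row: the shift along the tool's x, y, z in m, then the turn, a rotation vector about the tool's x, y, z in rad, then the opening, from 0 (shut) to 1 (fully open). A call has 1 to 12 rows; each row is the pose to reach, as a shift and turn from the pose commanded when the call began, along the tool's axes at that moment; what a row does not reach only later rows make up. A row lasts 1/8 s, in which the tool goes at most 62.5 mm and 10.7 degrees, less where a joint would pass 70% of its speed; a pose out of reach is approached as far as the arm can. A call with a gripper value outside its range is refused whole. The fingers move at their own pace and stop on an object; "squeeze" is the grip in N (left out, the last holds). Time passes only in rows, so rows that repeat a pose let the fingers close. It gives the time, the measured TCP pose, the force, the opening and the grip force at its end, in the units of the state.
- robot.read_state(): the state, without advancing time (a new reading comes with each control period).
- robot.read_camera(name): name is "scene" or "top"; returns (picture, depth): 420x560x3 uint8, red, green, blue; 420x560 float32, m along the optical axis (not along the pixel's ray), 0 where there is no reading.
- robot.camera_model(name): a dict with "K" (3x3 intrinsics, pixels), "R" (3x3) and "t" (3): a world point X has camera coordinates R X + t. Camera axes: x right, y down, z forward; pixel columns grow to the right and rows downward; lengths in m; the calibration is good to about 2 mm. A picture is of the moment at which its call begins. camera_model takes no time and is no camera call.
- robot.close_job(): hands the job in; it is judged then, once.
Trained networks look in the newest picture that a camera, given by its name, has taken for a name from the list of things; names that differ only in an ending like _2 or _b are one class to them, and where a whole thing is asked for, a point or a joint stands for the part that bears it (a point fixed in the world has none). Each returns a list of dicts, best first, with "confidence" (0 to 1); they miss things now and then, are a little off and sometimes report something else, mostly with a low value. They report only what shows in the picture. A call takes as long as a camera call. They do not tell look-alikes from the thing itself.
- robot.recognise(camera, label): "uv" ([column, row] in pixels, amid what is visible of it).
The state is a dict: "t": time; "q": joint angles; "dq": joint speeds; "joint_torque": joint torques, N m; "tool_pos": TCP position; "orientation": TCP orientation; "force": force on the tool from outside, world axes, zero at the start; "wrist_torque": the same for the moment, N m; "opening": finger opening in m; "gripper_force": force on a finger pad.
Only numpy, scipy, OpenCV 4.12 (cv2) and the standard library are available. Lean on these libraries where they do the work, as an engineer would, in place of code of your own. Each camera call takes 0.05 s, during which the arm holds its last target. There are 200 camera calls.

## Working session

There is one attempt and no reset: what is moved stays moved. The work goes in short steps, Python scripts to look and compute and a tool call to move; the robot and the scene stay as the last step left them, time stands still between calls to the robot, and variables do not carry over. Pictures are saved under pics/ and viewed, at most 10 in all, crops included, and the job is handed in when it is done.

Besides the shell and the picture viewer there is one more tool, called after "Emit:" as a command line: name --argument value ..., lists and objects as JSON in quotes. move_arm: Moves the arm, as the interface text tells. Its arguments: {"type":"object","properties":{"deltas":{"type":"array","items":{"type":"number"}},"squeeze":{"type":"number"}},"required":["deltas"]}

```bash
mkdir -p pics; cat > h.py <<'E'
import numpy as np, cv2
from plant import robot
def world(cam,uv,z=None,d=None):
    m=robot.camera_model(cam);K,R,t=(np.array(m[k]) for k in("K","R","t"))
    r=np.linalg.inv(K)@[uv[0],uv[1],1]
    if d is not None: return R.T@(r*d-t)
    c=-R.T@t; w=R.T@r
    return c+w*(z-c[2])/w[2]
def cloud(cam,depth):
    m=robot.camera_model(cam);K,R,t=(np.array(m[k]) for k in("K","R","t"))
    v,u=np.mgrid[:depth.shape[0],:depth.shape[1]]
    p=np.stack([(u-K[0,2])/K[0,0]*depth,(v-K[1,2])/K[1,1]*depth,depth],-1)
    return (p-t)@R
E
python3 - <<'E'
from h import *
ims=[]
for c in("scene","top"):
    p,d=robot.read_camera(c); cv2.imwrite(f"pics/{c}0.png",p[...,::-1]); np.save(f"{c}.npy",d); np.save(f"{c}p.npy",p)
    for l in("hopper","tray","tray_handle","gate_handle","tape_measure","masking_tape","rubbing_stone"):
        for r in robot.recognise(c,l)[:2]:
            u,v=r["uv"]; dd=d[int(v),int(u)]
            print(c,l,np.round([u,v],0),round(r["confidence"],2),np.round(world(c,(u,v),d=dd),3))
s=robot.read_state();print(s["t"],s["tool_pos"],s["orientation"],s["force"],s["opening"])
E
```

```text
scene hopper [274. 201.] 0.75 [ 0.534 -0.027  0.16 ]
scene tray [325. 280.] 0.66 [ 0.6   -0.176  0.004]
scene tray_handle [326. 280.] 0.63 [ 0.601 -0.177  0.003]
scene gate_handle [240. 197.] 0.58 [0.503 0.141 0.083]
scene masking_tape [335. 229.] 0.73 [ 0.709 -0.037  0.025]
scene masking_tape [326. 283.] 0.48 [ 0.596 -0.185  0.004]
scene rubbing_stone [191. 207.] 0.87 [0.379 0.242 0.024]
top hopper [244. 197.] 0.84 [0.565 0.078 0.117]
top tray [357. 193.] 0.65 [ 0.596 -0.184  0.005]
top tray_handle [357. 193.] 0.82 [ 0.597 -0.184 -0.   ]
top gate_handle [221. 200.] 0.88 [0.563 0.132 0.088]
top gate_handle [358. 196.] 0.51 [ 0.589 -0.187  0.003]
top tape_measure [177. 139.] 0.91 [0.707 0.244 0.061]
top masking_tape [287. 120.] 0.77 [ 0.774 -0.011  0.005]
top rubbing_stone [173. 274.] 0.68 [0.394 0.245 0.028]
top rubbing_stone [267. 202.] 0.63 [0.554 0.028 0.129]
0.8 [0.25814827 0.54163552 0.2296496 ] [6.92960119e-01 3.06420507e+00 8.93237745e-06] [ 0.0025051  -0.02228471 -0.52140661] 0.09286828647198632
```

View pics/scene0.png

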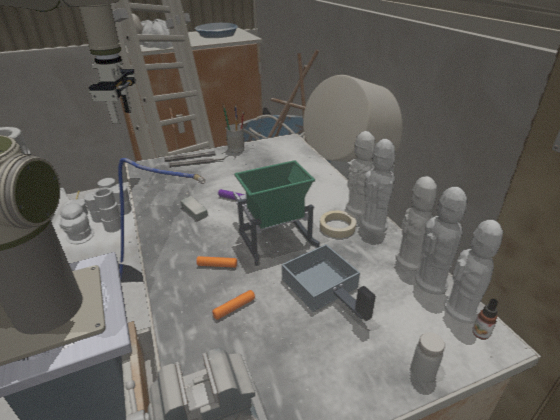

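View pics/top0.png

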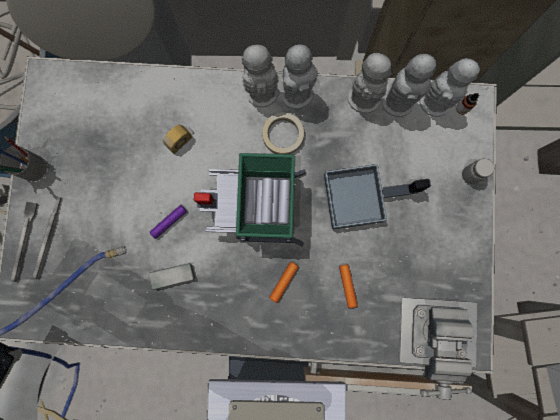

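The scene view shows the tray (~320,275), with its black handle at (366,302), in front of the green hopper (275,195). In the top view the hopper is at (266,195), the red handle at (203,198), the tray at (355,197) and its black handle at (418,186). The orange and purple dowels are decoys. Next I'll measure poses from the depth cloud.

```bash
python3 - <<'E'
from h import *
def rect(P,n):
    (c,s,a)=cv2.minAreaRect((P[:,:2]*1000).astype(np.float32)); 
    b=cv2.boxPoints((c,s,a)); e=b[1]-b[0]; e2=b[2]-b[1]
    print(n,len(P),np.round(c,1),np.round(s,1),"z",np.round(np.median(P[:,2]),3),"edge angs",np.round([np.degrees(np.arctan2(e[1],e[0])),np.degrees(np.arctan2(e2[1],e2[0]))],1))
for c in("top","scene"):
    p=np.load(c+"p.npy").astype(int); W=cloud(c,np.load(c+".npy")); hsv=cv2.cvtColor(p.astype(np.uint8),cv2.COLOR_RGB2HSV)
    X,Y,Z=W[...,0],W[...,1],W[...,2]; H,S,V=(hsv[...,i] for i in range(3))
    on=(X>.3)&(X<.9)&(Y>-.5)&(Y<.5)
    rect(W[on&(H>60)&(H<95)&(S>90)&(Z>.187)&(Z<.203)],c+" hopper rim")
    rect(W[on&((H<6)|(H>174))&(S>150)&(Z>.128)&(Z<.145)],c+" red top")
    rect(W[on&((H<6)|(H>174))&(S>150)&(Z>.09)],c+" red all")
    rect(W[on&(abs(Z-.048)<.006)&(Y<-.09)&(Y>-.27)&(X>.45)&(X<.7)],c+" tray rim")
    rect(W[on&(abs(Z-.096)<.008)&(Y<-.2)&(X>.45)&(X<.75)&(V<70)],c+" black top")
    if c=="top":
        M=on&(abs(Z-.085)<.006)&(Y>.05)&(Y<.3)&(X>.45)&(X<.7); rect(W[M],"gate plate")
        # also pixel-based rim at known height
        g=((H>60)&(H<95)&(S>90)&on).astype(np.uint8)
        n,l,st,ce=cv2.connectedComponentsWithStats(g); i=1+st[1:,4].argmax()
        r=cv2.minAreaRect(np.argwhere(l==i)[:,::-1].astype(np.float32)); print("rim px",r)
        print(np.round([world("top",q,z=.195) for q in cv2.boxPoints(r)],3))
E
```

```text
top hopper rim 949 [560.   28.1] [114.3 172.3] z 0.194 edge angs [-0.9 89.1]
top red top 142 [561.2 167.6] [18.1 34.8] z 0.137 edge angs [-89.4   0.6]
top red all 183 [491.6  77.6] [261.8  30.6] z 0.136 edge angs [-37.5  52.5]
top tray rim 423 [ 585.  -176.1] [134.6 126.6] z 0.047 edge angs [-80.8   9.2]
top black top 138 [ 606.8 -316.5] [19.2 34.7] z 0.095 edge angs [-82.5   7.5]
gate plate 1503 [558.9 115.6] [135.5 146.7] z 0.086 edge angs [-9.2 80.8]
rim px ((265.217529296875, 195.4739227294922), (56.30207061767578, 84.28652954101562), 1.9091525077819824)
[[ 0.473  0.086  0.195]
 [ 0.647  0.086  0.195]
 [ 0.645 -0.03   0.195]
 [ 0.471 -0.027  0.195]]
scene hopper rim 11 [538.7  22.4] [127.1 108.1] z 0.195 edge angs [-88.7   1.3]
scene red top 0 [0. 0.] [0. 0.] z nan edge angs [0. 0.]
scene red all 0 [0. 0.] [0. 0.] z nan edge angs [0. 0.]
scene tray rim 557 [ 582.4 -176. ] [136.7 129.3] z 0.047 edge angs [-80.6   9.4]
scene black top 142 [ 604.1 -321. ] [18.9 31.9] z 0.095 edge angs [-82.7   7.3]
  return _methods._mean(a, axis=axis, dtype=dtype,
  ret = ret.dtype.type(ret / rcount)
```

```bash
cat >> h.py <<'E'
from scipy.spatial.transform import Rotation as Ro
def plan(*goals):
    """goals: (x,y,z,yaw of tool y deg); prints tool-frame deltas; tool assumed pointing down"""
    s=robot.read_state(); R=Ro.from_rotvec(s["orientation"]); p=np.array(s["tool_pos"])
    for *g,yaw in goals:
        a=np.radians(yaw); y=np.array([np.cos(a),np.sin(a),0]); z=np.array([0,0,-1.]); G=Ro.from_matrix(np.c_[np.cross(y,z),y,z])
        print(g,yaw,"->",np.round(R.inv().apply(np.array(g)-p),4),np.round((R.inv()*G).as_rotvec(),4))
def stat():
    s=robot.read_state(); M=Ro.from_rotvec(s["orientation"]).as_matrix()
    print(round(s["t"],2),np.round(s["tool_pos"],4),"yaw",round(np.degrees(np.arctan2(M[1,1],M[0,1])),2),"F",np.round(s["force"],1),"open",round(s["opening"],4),"grip",np.round(s["gripper_force"],1))
E
python3 - <<'E'
from h import *
stat()
plan((.30,.42,.30,50),(.44,.10,.30,20),(.52,-.10,.30,8.5),(.606,-.318,.16,8.5),(.606,-.318,.067,8.5))
E
```

```text
0.8 [0.2581 0.5416 0.2296] yaw 64.51 F [ 0.  -0.  -0.5] open 0.0929 grip 0.0
[0.3, 0.42, 0.3] 50 -> [-0.0901 -0.0918 -0.0704] [0.     0.     0.2533]
[0.44, 0.1, 0.3] 20 -> [-0.3542 -0.3204 -0.0704] [0.     0.     0.7769]
[0.52, -0.1, 0.3] 8.5 -> [-0.5125 -0.4665 -0.0703] [0.     0.     0.9776]
[0.606, -0.318, 0.16] 8.5 -> [-0.6839 -0.6263  0.0697] [0.     0.     0.9776]
[0.606, -0.318, 0.067] 8.5 -> [-0.6839 -0.6263  0.1627] [0.     0.     0.9776]
```

Emit:
move_arm --deltas '[-0.03,-0.03,-0.03,0,0,0.1,1,-0.07,-0.07,-0.06,0,0,0.2,1,-0.11,-0.11,-0.07,0,0,0.3,1,-0.155,-0.15,-0.07,0,0,0.4,1,-0.2,-0.19,-0.07,0,0,0.5,1,-0.245,-0.23,-0.07,0,0,0.6,1,-0.29,-0.27,-0.07,0,0,0.7,1,-0.335,-0.31,-0.07,0,0,0.78,1,-0.38,-0.35,-0.07,0,0,0.86,1,-0.425,-0.39,-0.07,0,0,0.93,1,-0.47,-0.43,-0.07,0,0,0.978,1,-0.51,-0.466,-0.07,0,0,0.978,1]'

```text
t: 2.3
tool_pos: [0.5185, -0.1007, 0.2998]
orientation: [2.053, 2.378, 0.0]
force: [0.5, 0.2, 0.6]
opening: 0.0932
gripper_force: 0.0
```

```bash
python3 - <<'E'
from h import *
stat()
plan((.606,-.318,.16,8.5),(.606,-.318,.067,8.5))
E
```

```text
2.3 [ 0.5185 -0.1007  0.2998] yaw 8.4 F [0.5 0.2 0.6] open 0.0932 grip 0.0
[0.606, -0.318, 0.16] 8.5 -> [-0.2277  0.0547  0.1399] [ 0.0006  0.0002 -0.0018]
[0.606, -0.318, 0.067] 8.5 -> [-0.2277  0.0547  0.2329] [ 0.0006  0.0002 -0.0018]
```

Emit:
move_arm --deltas '[-0.05,0.01,0.02,0,0,0,1,-0.1,0.025,0.05,0,0,0,1,-0.15,0.036,0.08,0,0,0,1,-0.195,0.047,0.11,0,0,0,0.6,-0.228,0.055,0.135,0,0,0,0.6,-0.228,0.055,0.165,0,0,0,0.6,-0.228,0.055,0.2,0,0,0,0.6,-0.228,0.055,0.233,0,0,0,0.6,-0.228,0.055,0.233,0,0,0,0.1,-0.228,0.055,0.233,0,0,0,0.1,-0.228,0.055,0.233,0,0,0,0.1,-0.228,0.055,0.233,0,0,0,0.1]' --squeeze 25

```text
t: 3.8
tool_pos: [0.607, -0.3164, 0.0685]
orientation: [2.049, 2.378, 0.001]
force: [-0.9, -0.9, 1.0]
opening: 0.0206
gripper_force: 0.6
```

```bash
python3 - <<'E'
from h import *
stat()
p,d=robot.read_camera("top"); cv2.imwrite("pics/top1.png",p[...,::-1])
plan((.5605,-.290,.067,0),(.5605,-.21,.067,0),(.5605,-.1155,.067,0))
E
```

```text
3.8 [ 0.607  -0.3164  0.0685] yaw 8.49 F [-0.9 -0.9  1. ] open 0.0206 grip 0.6
[0.5605, -0.29, 0.067] 0 -> [ 0.0331 -0.0418  0.0012] [0.0017 0.0017 0.1481]
[0.5605, -0.21, 0.067] 0 -> [ 0.1122 -0.03    0.0011] [0.0017 0.0017 0.1481]
[0.5605, -0.1155, 0.067] 0 -> [ 0.2057 -0.0161  0.0009] [0.0017 0.0017 0.1481]
```

View pics/top1.png

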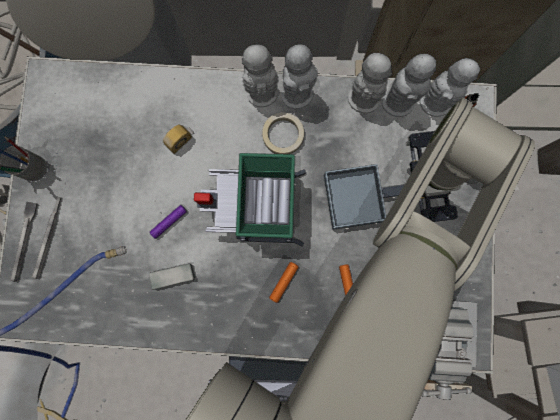

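The handle is between the fingers (grip at ~430,180), and the tray, at (355,197), has not moved. Next I'll straighten and line up the tray ahead of the mouth.

Emit:
move_arm --deltas '[0,0,0,0,0,0,0.1,0.004,-0.006,0,0,0,0.02,0.1,0.008,-0.012,0,0,0,0.04,0.1,0.012,-0.018,0,0,0,0.06,0.1,0.016,-0.024,0,0,0,0.09,0.1,0.02,-0.03,0,0,0,0.12,0.1,0.024,-0.036,0,0,0,0.14,0.1,0.028,-0.04,0,0,0,0.148,0.1,0.033,-0.042,0,0,0,0.148,0.1,0.033,-0.042,0,0,0,0.148,0.1]' --squeeze 30

```text
t: 5.1
tool_pos: [0.5606, -0.2901, 0.0684]
orientation: [2.22, 2.219, 0.001]
force: [1.9, -1.7, 5.9]
opening: 0.0195
gripper_force: 29.9
```

```bash
cat >> h.py <<'E'
def rect(P,n):
    if len(P)<5: print(n,"none"); return
    (c,s,a)=cv2.minAreaRect((P[:,:2]*1000).astype(np.float32)); print(n,len(P),np.round(c,1),np.round(s,1),round(a,1))
def tray(tag,xlo=.45,ylo=-.3,yhi=-.035):
    for c in("top","scene"):
        p,d=robot.read_camera(c); cv2.imwrite(f"pics/{c}{tag}.png",p[...,::-1]); W=cloud(c,d); X,Y,Z=W[...,0],W[...,1],W[...,2]
        rect(W[(abs(Z-.048)<.005)&(Y<yhi)&(Y>ylo)&(X>xlo)&(X<.7)],c+" tray rim")
        m=(X>.42)&(X<.65)&(Y>-.06)&(Y<.1)&(Z>.2); print("lowest over hopper",np.round(W[m][:,2].min(),3) if m.any() else None, m.sum())
E
python3 - <<'E'
from h import *
stat()
tray(2,ylo=-.235)
plan((.5605,-.21,.067,0),(.5605,-.1155,.067,0))
E
```

```text
5.1 [ 0.5606 -0.2901  0.0684] yaw -0.03 F [ 1.9 -1.7  5.9] open 0.0195 grip 29.9
top tray rim 408 [ 560.7 -147.2] [134.4 123.5] 0.8
lowest over hopper 0.2 1
scene tray rim 279 [ 559.2 -146.9] [135.1 129.7] 0.3
lowest over hopper None 0
[0.5605, -0.21, 0.067] 0 -> [ 0.0801 -0.0001  0.0012] [ 0.0026  0.0017 -0.0006]
[0.5605, -0.1155, 0.067] 0 -> [ 0.1746 -0.0002  0.001 ] [ 0.0026  0.0017 -0.0006]
```

Emit:
move_arm --deltas '[0.01,0,0,0,0,0,0.1,0.025,0,0,0,0,0,0.1,0.04,0,0,0,0,0,0.1,0.055,0,0,0,0,0,0.1,0.07,0,0,0,0,0,0.1,0.085,0,0,0,0,0,0.1,0.1,0,0,0,0,0,0.1,0.115,0,0,0,0,0,0.1,0.13,0,0,0,0,0,0.1,0.145,0,0,0,0,0,0.1,0.155,0,0,0,0,0,0.1,0.165,0,0,0,0,0,0.1]'

```text
t: 6.7
tool_pos: [0.5607, -0.1255, 0.0684]
orientation: [2.219, 2.218, 0.0]
force: [-0.5, -6.5, 7.9]
opening: 0.0198
gripper_force: 29.9
```

```bash
python3 - <<'E'
from h import *
stat()
tray(3,ylo=-.1)
E
```

```text
6.7 [ 0.5607 -0.1255  0.0684] yaw -0.03 F [-0.5 -6.5  7.9] open 0.0198 grip 29.9
top tray rim 82 [581.1 -42.5] [94.8  6.9] 3.7
lowest over hopper 0.201 1145
scene tray rim 70 [530.1 -42.7] [ 8.  76.4] 86.9
lowest over hopper 0.491 739
```

View pics/scene3.png

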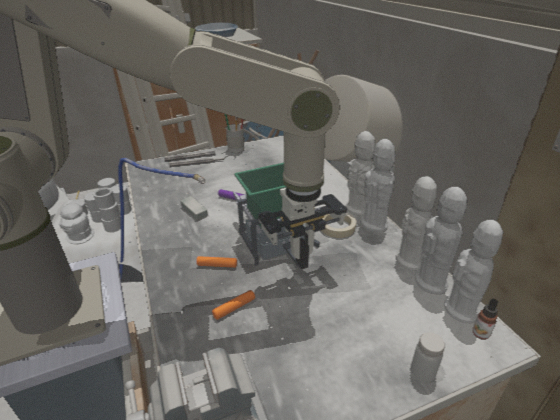

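The tray is under the hopper and the gripper is in front of its rim (~300,225). About 10 mm remains, so I'll push gently onto the stop.

Emit:
move_arm --deltas '[0.004,0,0,0,0,0,0.1,0.008,0,0,0,0,0,0.1,0.01,0,0,0,0,0,0.1,0.012,0,0,0,0,0,0.1,0.012,0,0,0,0,0,0.1]'

```text
t: 7.42
tool_pos: [0.5605, -0.1147, 0.0684]
orientation: [2.219, 2.217, -0.002]
force: [-0.8, -10.3, 8.0]
opening: 0.0201
gripper_force: 29.9
```

Emit:
move_arm --deltas '[0.002,0,0,0,0,0,0.1,0.003,0,0,0,0,0,0.1,0.003,0,0,0,0,0,0.1]'

```text
t: 7.8
tool_pos: [0.5597, -0.1141, 0.0684]
orientation: [2.219, 2.216, -0.007]
force: [-6.1, -20.3, 8.3]
opening: 0.0201
gripper_force: 30.0
```

On the stop (20 N). Release and rise.

Emit:
move_arm --deltas '[-0.001,0,0,0,0,0,0.1,-0.001,0,0,0,0,0,0.6,-0.001,0,0,0,0,0,0.6,-0.001,0,0,0,0,0,0.6,-0.003,0,-0.04,0,0,0,0.6,-0.005,0,-0.09,0,0,0,0.6,-0.01,0,-0.15,0,0,0,0.6,-0.06,0,-0.19,0,0,0,0.6,-0.12,0,-0.21,0,0,0,0.6,-0.12,0,-0.21,0,0,0,0.6]'

```text
t: 9.05
tool_pos: [0.56, -0.233, 0.2787]
orientation: [2.223, 2.215, 0.001]
force: [1.1, -0.4, -0.2]
opening: 0.0559
gripper_force: 0.0
```

```bash
python3 - <<'E'
from h import *
stat()
for c in("top","scene"):
    p,d=robot.read_camera(c); cv2.imwrite(f"pics/{c}4.png",p[...,::-1]); W=cloud(c,d); X,Y,Z=W[...,0],W[...,1],W[...,2]; h=cv2.cvtColor(p,cv2.COLOR_RGB2HSV)
    V=h[...,2]
    rect(W[(abs(Z-.096)<.008)&(Y<-.05)&(Y>-.18)&(X>.5)&(X<.62)],c+" black top")
    rect(W[(abs(Z-.137)<.008)&(Y<.25)&(Y>.12)&(X>.5)&(X<.62)&((h[...,0]<6)|(h[...,0]>174))],c+" red top")
    rect(W[(abs(Z-.048)<.006)&(Y<-.025)&(Y>-.08)&(X>.48)&(X<.64)],c+" tray edge")
plan((.52,-.25,.3,0),(.42,.0,.32,0),(.561,.1676,.32,0),(.561,.1676,.107,0))
E
```

```text
9.05 [ 0.56   -0.233   0.2787] yaw -0.22 F [ 1.1 -0.4 -0.2] open 0.0559 grip 0.0
top black top 141 [ 561.1 -115.2] [19.4 33.7] 1.5
top red top 153 [562.5 167.4] [20.6 35.2] 1.2
top tray edge 65 [547.5 -32.9] [  3.8 107.1] 89.2
scene black top 106 [ 558.2 -117.4] [35.6 19.8] 88.2
scene red top none
scene tray edge 166 [560.1 -31.8] [ 12.9 158.4] 89.9
[0.52, -0.25, 0.3] 0 -> [-0.0206 -0.0395 -0.0239] [-0.0005 -0.0009 -0.0013]
[0.42, 0.0, 0.32] 0 -> [ 0.2293 -0.1398 -0.0437] [-0.0005 -0.0009 -0.0013]
[0.561, 0.1676, 0.32] 0 -> [ 0.3971  0.001  -0.0436] [-0.0005 -0.0009 -0.0013]
[0.561, 0.1676, 0.107] 0 -> [0.3969 0.0011 0.1694] [-0.0005 -0.0009 -0.0013]
```

View pics/top4.png

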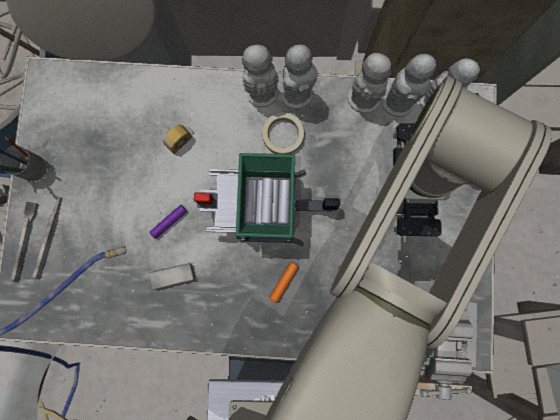

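The tray is home: its handle, now at (330,203), measures y = -0.116, and the dowels are still in the hopper at (268,200). I'll cross high over the hopper to the red handle at (203,198).

Emit:
move_arm --deltas '[0.03,0,-0.03,0,0,0,0.6,0.08,0,-0.045,0,0,0,0.6,0.135,0,-0.045,0,0,0,0.6,0.19,0,-0.045,0,0,0,0.6,0.245,0,-0.045,0,0,0,0.6,0.3,0,-0.045,0,0,0,0.6,0.35,0,-0.045,0,0,0,0.6,0.397,0.001,-0.04,0,0,0,0.6,0.397,0.001,0.0,0,0,0,0.6,0.397,0.001,0.05,0,0,0,0.6,0.397,0.001,0.08,0,0,0,0.6,0.397,0.001,0.08,0,0,0,0.6]'

```text
t: 10.65
tool_pos: [0.557, 0.1686, 0.1922]
orientation: [-2.216, -2.22, 0.01]
force: [-0.1, 0.0, 0.3]
opening: 0.0556
gripper_force: 0.0
```

```bash
python3 - <<'E'
from h import *
stat()
plan((.561,.1676,.107,0))
E
```

```text
10.65 [0.557  0.1686 0.1922] yaw 0.11 F [-0.1  0.   0.3] open 0.0556 grip 0.0
[0.561, 0.1676, 0.107] 0 -> [-0.0009  0.0047  0.0852] [-0.0081  0.0013  0.002 ]
```

Emit:
move_arm --deltas '[0,0,0.03,0,0,0,0.6,0,0,0.06,0,0,0,0.6,0,0,0.085,0,0,0,0.6,0,0,0.085,0,0,0,0.6]'

```text
t: 11.15
tool_pos: [0.5593, 0.1681, 0.1108]
orientation: [-2.219, -2.221, 0.004]
force: [0.4, 0.6, 0.4]
opening: 0.0558
gripper_force: 0.0
```

Emit:
move_arm --deltas '[0,0.002,0.003,0,0,0,0.6,0,0.002,0.003,0,0,0,0.1,0,0.002,0.003,0,0,0,0.1,0,0.002,0.003,0,0,0,0.1,0,0.002,0.003,0,0,0,0.1,0,0.002,0.003,0,0,0,0.1]' --squeeze 40

```text
t: 11.9
tool_pos: [0.5602, 0.1676, 0.1088]
orientation: [-2.219, -2.219, 0.006]
force: [-15.1, -1.1, 9.9]
opening: 0.0194
gripper_force: 40.0
```

Emit:
move_arm --deltas '[0.003,-0.002,0,0,0,0,0.1,0.015,-0.003,0,0,0,0,0.1,0.03,-0.003,0,0,0,0,0.1,0.045,-0.003,0,0,0,0,0.1,0.06,-0.003,0,0,0,0,0.1,0.075,-0.003,0,0,0,0,0.1,0.09,-0.003,0,0,0,0,0.1,0.1,-0.003,0,0,0,0,0.1,0.107,-0.003,0,0,0,0,0.1,0.109,-0.003,0,0,0,0,0.1,0.109,-0.003,0,0,0,0,0.1,0.109,-0.003,0,0,0,0,0.1]'

```text
t: 13.4
tool_pos: [0.5614, 0.2765, 0.1089]
orientation: [2.221, 2.219, 0.004]
force: [9.2, -0.1, -4.2]
opening: 0.0198
gripper_force: 40.0
```

```bash
python3 - <<'E'
from h import *
stat()
p,d=robot.read_camera("top"); cv2.imwrite("pics/top5.png",p[...,::-1]); W=cloud("top",d)
m=(abs(W[...,0]-.56)<.05)&(abs(W[...,1]-.028)<.045); z=W[m][:,2]; print(np.round(np.percentile(z,[1,10,50,90,99]),3))
E
```

```text
13.4 [0.5614 0.2765 0.1089] yaw -0.05 F [ 9.2 -0.1 -4.2] open 0.0198 grip 40.0
[0.    0.005 0.027 0.045 0.049]
```

View pics/top5.png

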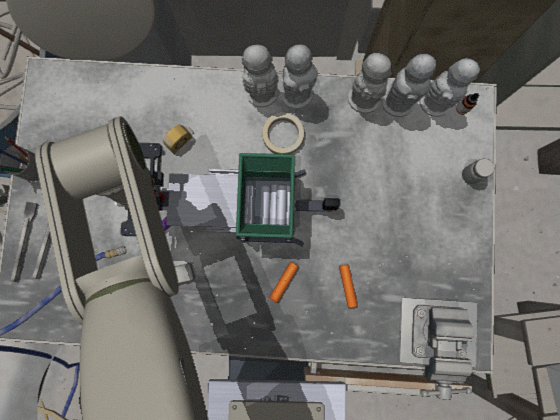

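The gate is out and the dowels lie in the tray at (265,203). I'll count them in an enlarged crop.

```bash
python3 - <<'E'
from h import *
p,d=robot.read_camera("top"); W=cloud("top",d)
c=cv2.resize(p[145:245,225:350],None,fx=5,fy=5,interpolation=cv2.INTER_CUBIC); cv2.imwrite("pics/c6.png",c[...,::-1])
for x in(.53,.56,.59):
    r=np.abs(W[...,0]-x)<.003; m=r&(abs(W[...,1]-.028)<.056); q=W[m]; q=q[q[:,1].argsort()]
    print(x,[(int(a*1000),int(b*1000)) for a,b in q[:,1:]][::2])
E
```

```text
0.53 [(-26, 191), (-26, 195), (-24, 193), (-22, 196), (-19, 27), (-16, 28), (-16, 30), (-14, 25), (-12, 44), (-9, 43), (-7, 44), (-5, 45), (-5, 49), (-2, 44), (0, 47), (0, 47), (1, 47), (4, 44), (4, 45), (6, 37), (8, 39), (11, 29), (13, 29), (13, 27), (16, 25), (18, 30), (18, 26), (20, 27), (23, 24), (23, 22), (26, 6), (28, 23), (28, 23), (30, 26), (32, 28), (32, 24), (35, 27), (37, 30), (37, 27), (39, 27), (42, 26), (42, 24), (44, 25), (46, 24), (47, 21), (50, 0), (52, 6), (52, 2), (55, 1), (57, 3), (60, 1), (62, 5), (63, 20), (63, 18), (66, 22), (67, 28), (70, 24), (72, 25), (75, 25), (77, 25), (78, 177), (78, 152), (78, 151), (78, 173), (78, 122), (79, 194), (79, 191), (80, 23), (80, 198), (81, 194), (82, 21), (82, 197)]
0.56 [(-26, 192), (-26, 197), (-24, 195), (-22, 190), (-21, 194), (-20, 27), (-18, 27), (-16, 24), (-16, 28), (-13, 36), (-11, 42), (-9, 40), (-9, 39), (-6, 43), (-4, 43), (-2, 45), (0, 42), (2, 46), (4, 45), (7, 40), (9, 34), (12, 27), (12, 28), (14, 29), (16, 24), (19, 23), (21, 20), (24, 21), (26, 22), (28, 26), (31, 26), (33, 28), (35, 28), (38, 28), (40, 27),
[... 338 characters left out ...]
21)]
0.59 [(-27, 193), (-25, 191), (-23, 194), (-22, 131), (-20, 27), (-18, 26), (-15, 31), (-13, 40), (-11, 43), (-10, 41), (-8, 40), (-6, 45), (-6, 47), (-3, 46), (-1, 48), (0, 45), (3, 43), (5, 42), (5, 40), (7, 41), (10, 28), (12, 28), (12, 29), (15, 28), (17, 28), (17, 28), (19, 25), (22, 22), (22, 18), (25, 3), (27, 23), (29, 29), (29, 23), (31, 26), (34, 25), (36, 25), (38, 27), (38, 27), (41, 25), (43, 22), (46, 21), (49, 5), (51, 11), (54, 5), (54, 2), (56, 3), (59, 3), (61, 7), (61, 1), (63, 19), (65, 21), (67, 25), (69, 25), (72, 24), (74, 27), (76, 30), (77, 23), (77, 158), (77, 104), (77, 131), (77, 180), (78, 180), (78, 123), (79, 193), (79, 24), (81, 191), (81, 25), (82, 195)]
```

View pics/c6.png

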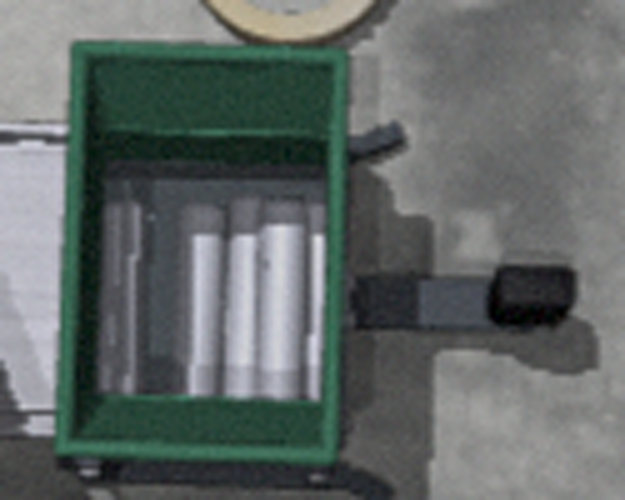

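Five dowels show in the tray, with four on the floor and one on top. Now I'll push the gate shut.

Emit:
move_arm --deltas '[-0.01,0,0,0,0,0,0.1,-0.025,0,0,0,0,0,0.1,-0.04,0,0,0,0,0,0.1,-0.055,0,0,0,0,0,0.1,-0.07,0,0,0,0,0,0.1,-0.085,0,0,0,0,0,0.1,-0.098,0.001,0,0,0,0,0.1,-0.105,0.001,0,0,0,0,0.1,-0.108,0.001,0,0,0,0,0.1,-0.111,0.001,0,0,0,0,0.1,-0.111,0.001,0,0,0,0,0.1]'

```text
t: 14.88
tool_pos: [0.5602, 0.1658, 0.1088]
orientation: [-2.221, -2.221, 0.0]
force: [-4.7, 2.6, 2.9]
opening: 0.0199
gripper_force: 40.0
```

Emit:
move_arm --deltas '[-0.002,0,0,0,0,0,0.1,-0.004,0,0,0,0,0,0.1,-0.004,0,0,0,0,0,0.1]'

```text
t: 15.25
tool_pos: [0.5602, 0.1654, 0.1088]
orientation: [-2.217, -2.22, -0.006]
force: [-1.8, 18.3, -0.3]
opening: 0.0199
gripper_force: 40.0
```

At the end stop (18 N). Ease off, release and retreat.

Emit:
move_arm --deltas '[0.003,0,0,0,0,0,0.1,0.003,0,0,0,0,0,0.6,0.003,0,0,0,0,0,0.6,0.003,0,0,0,0,0,0.6,0.003,0,-0.04,0,0,0,0.6,0.003,0,-0.09,0,0,0,0.6,0.01,0,-0.14,0,0,0,0.6,0.06,0,-0.17,0,0,0,0.6,0.11,0,-0.19,0,0,0,0.6,0.15,0,-0.2,0,0,0,0.6,0.15,0,-0.2,0,0,0,0.6]'

```text
t: 16.62
tool_pos: [0.5605, 0.3142, 0.3094]
orientation: [2.218, 2.225, 0.003]
force: [0.3, -0.5, -0.7]
opening: 0.0557
gripper_force: 0.0
```

```bash
python3 - <<'E'
from h import *
stat()
for c in("top","scene"):
    p,d=robot.read_camera(c); cv2.imwrite(f"pics/{c}7.png",p[...,::-1]); W=cloud(c,d); X,Y,Z=W[...,0],W[...,1],W[...,2]; h=cv2.cvtColor(p,cv2.COLOR_RGB2HSV)
    rect(W[(abs(Z-.096)<.008)&(Y<-.05)&(Y>-.18)&(X>.5)&(X<.62)],c+" black top")
    rect(W[(abs(Z-.137)<.008)&(Y<.25)&(Y>.12)&(X>.5)&(X<.62)&((h[...,0]<6)|(h[...,0]>174))],c+" red top")
E
```

```text
16.62 [0.5605 0.3142 0.3094] yaw 0.18 F [ 0.3 -0.5 -0.7] open 0.0557 grip 0.0
top black top 139 [ 561.3 -115.3] [18.7 33.6] 0.6
top red top 150 [562.1 165.4] [34.8 20.1] 88.7
scene black top 107 [ 558.1 -118.2] [19.6 35.8] 1.3
scene red top none
```

View pics/top7.png

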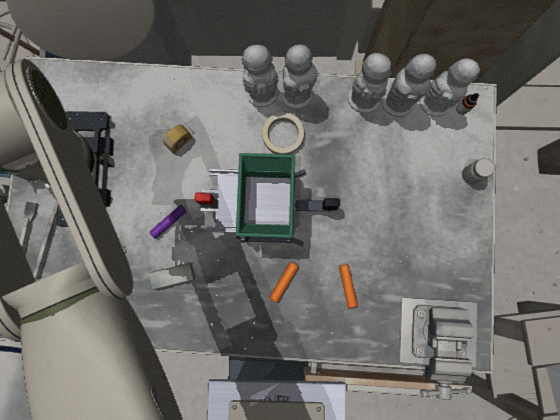

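The gate is shut, with the red handle back at (204,198) and the plate visible across the outlet. The tray handle at (330,203) hasn't moved, and the bystanders are where they were. I'll hand in.

```bash
python3 -c "
from plant import robot; print(robot.close_job())"
```

```text
the job is handed in; nothing more can be done
None
```

The job is handed in, with no verdict returned: the tray is home under the hopper, all five dowels are in it, the gate is pushed shut to its stop, and the bystanders show no shift in the last picture.

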